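# Prime the bench hand pump until its indicator pin pops out

### The arm

A 7-joint arm with a two-finger parallel gripper is mounted at the origin on a cart in front of the work surface, level with it; the furniture and walls round the work are solid. World frame = base frame: x ahead of the robot, y to its left, z up, the work surface at z = 0. Lengths are in m, angles in rad, forces in N, time in s.
With the tool pointing down it reaches from about 0.35 to 0.9 m from the base axis. Payload 19.9 kg.
Tool frame: the origin (TCP) lies between the finger pads; the fingertips stand 8 mm ahead of it and the grasp point (between the pads) lies 11 mm behind it; z points along the fingers, y is the line along which they close (so a half turn about z gives the same grasp; the last joint's range is limited). The gripper opens to 94 mm and grips with 3 to 60 N. Pads are 16 mm wide; open, the fingers measure 119 mm over their backs; the gripper's body (75 mm by 177 mm) begins 78 mm behind the grasp point.
Start: joints at [-1.228, 0.417, -0.01, 1.614, 0.005, 1.111, -0.053], TCP at [0.234, 0.58, 0.178] pointing down, gripper open.
Joint ranges: [-2.81, 2.81], [-0.39, 2.02], [-1.27, 1.25], [0.06, 2.57], [-1.19, 4.33], [0.19, 2], [-2.82, 2.82]. Speed limits (rad/s): [1.89, 1.89, 2.39, 2.39, 3.01, 3.01, 3.01].

### API

Orientations are given as a 3x3 rotation matrix whose columns are the frame's x, y, z axes.
In Python, from plant import r, cams, order, models gives the robot as it stands. The module is installed in compiled form; this text tells all that it offers.
- The arm moves only by the shell command python3 -m jog 'ROWS' [FORCE]. ROWS is JSON, a list of rows, each a list of 7 numbers: the shift along the tool's x, y, z normalised to -1 to 1, where 1 is 50 mm, then the turn, a rotation vector about the tool's x, y, z normalised to -1 to 1, where 1 is 4 degrees, then the closure, from -1 (fully open) to 1 (shut). In form: [[x, y, z, rx, ry, rz, grip], ...]. A call has 1 to 12 rows; each row shifts and turns the commanded pose from where the row before left it, along the tool's axes as they then stand; what a row does not reach is not made up. A row lasts 1/8 s, in which the tool goes at most 62.5 mm and 10.7 degrees, less where a joint would pass 70% of its speed; a pose out of reach is approached as far as the arm can. A call with a number of a shift or a turn outside -1 to 1 is refused whole. A call with a gripper value outside its range is refused whole. The fingers move at their own pace and stop on an object; FORCE is the grip in N (left out, the last holds). Time passes only in rows, so rows that do not move let the fingers close. It gives the time, the measured TCP pose, the force, the opening and the grip force at its end, in the units of the state.
- r.sense(): the state, without advancing time (a new reading comes with each control period).
- cams.capture(name): name is "scene" or "side" or "wrist"; returns a dict with "frame" (400x640x3 uint8, red, green, blue), "fx", "fy", "cx", "cy" (pixels), "extrinsics" (4x4, takes a point from world to camera coordinates); the wrist camera has in their place "hand_eye" (4x4, takes a point from camera to tool coordinates, whose origin is the TCP and whose axes are the flange's). Camera axes: x right, y down, z forward; pixel columns grow to the right and rows downward; lengths in m; the calibration is good to about 2 mm. A picture is of the moment at which its call begins: read the wrist's pose just before it. There is no depth.
- order.finish_job(): hands the job in; it is judged then, once.
Trained networks look in a picture, given as the dict that the camera call returned (one of the last four; its "shot" number tells which), for a name from the list of things; names that differ only in an ending like _2 or _b are one class to them, and where a whole thing is asked for, a point or a joint stands for the part that bears it (a point fixed in the world has none). Each returns a list of dicts, best first, with "confidence" (0 to 1); they miss things now and then, are a little off and sometimes report something else, mostly with a low value. They report only what shows in the picture. A call takes as long as a camera call. They do not tell look-alikes from the thing itself.
- models.regions_of(picture, target): "region" (400x640 bool, what is visible of it) and "centre" ([row, column] in pixels, amid what is visible of it).
- models.tip_of(picture, target): "centre" ([row, column] in pixels: a listed point, or the origin of a listed thing).
The state is a dict: "t": time; "qpos": joint angles; "joint_vel": joint speeds; "joint_torque": joint torques, N m; "tcp_pos": TCP position; "tool_rot": TCP orientation; "wrist_force": force on the tool from outside, world axes, zero at the start; "wrist_torque": the same for the moment, N m; "opening": opening from 0.0 (shut) to 1.0 (fully open); "grasp_force": force on a finger pad.
Only numpy, scipy, OpenCV 4.12 (cv2) and the standard library are available. Lean on these libraries where they do the work, as an engineer would, in place of code of your own. Each camera call takes 0.05 s, during which the arm holds its last target. There are 200 camera calls.

### The job

Charge the little hand pump on the worktop: press its round palm button right down and let it spring back up, over and over, until the thin metal indicator pin standing beside the barrel has popped fully out, then take the hand away. Only push the button: do not lift, tip or shove the pump, do not touch the pin, and leave the jar, the beaker and the vial beside the pump where they stand.

Things in the scene. Friction and masses are not known exactly. Their poses are not given: they have to be found in the camera images.
- pump: hand pump, about 1 kg, loose on rubber feet; grey foot plate 150 (x) x 110 (y) x 18 mm, origin at the centre of its underside. In its frame: thick aluminium barrel 62 mm across (axis x = +25 mm, y = 0; top 106 mm up) under the palm button; thin dark indicator housing 28 mm across (x = -45 mm, y = 0; top 84 mm up) away from the barb, roughly to the robot's left; brass hose barb behind (to x = +86 m
- plunger (a joint): how far the palm button is pressed, m: 0 up, 0.018 fully down (hard stop). Sprung: 5 N to start, about 10 N at the bottom. Going down it moves the pin out, about 3 to 5 mm for a full stroke and less in proportion for a short one; coming up it leaves the pin where it is
- plunger_top (a point): centre of the flat top of the palm button (a black mushroom 44 mm across, its flat top 36 mm across), 150 mm above the worktop when up, 132 mm when pressed; moves with it
- pin (a joint): how far the indicator pin stands out, m: starts at 0 and stays where each stroke leaves it; from somewhere between 0.011 and 0.021 (it differs) it pops by itself to 0.024, fully out (stop). Further strokes do no harm. About 3 to 7 full strokes are needed
- pin_tip (a point): top of the indicator pin, a plain aluminium pin 11 mm across, 86 mm above the worktop when the joint is 0 and 110 mm when fully out. A dark ring round it comes wholly clear of the housing only when it is fully out
- amber_jar: small amber stoppered bottle, 43 mm across, 111 mm tall, loose, beside the pump; origin at the centre of its underside. Bystander
- small_beaker: small glass beaker, 47 mm across, 56 mm tall, loose, beside the pump; origin at the centre of its underside. Bystander
- vial: sample vial with a screw cap, 25 mm across, 58 mm tall, loose, beside the pump; origin at the centre of its underside. Bystander
Things that resemble listed ones, but are neither listed nor needed, are in the scene too. There is more than one size of the pump; the job needs the larger.

How it is judged:
By the outcome, as a careful person would: the job done as asked, in the order asked, and still so for the second after the job is handed in, with the robot touching nothing.
It also fails if it takes over 54 s, if anything falls off the work surface, if the arm or the gripper's body presses on something with over 40 N, if the wrist force passes 120 N, or if a joint passes its speed limit or range.

## Working session

There is one attempt and no reset: what is moved stays moved. The work goes in short steps, Python scripts to look and compute and a shell command to move; the robot and the scene stay as the last step left them, time stands still between calls to the robot, and variables do not carry over. Pictures are saved under pics/ and viewed, at most 10 in all, crops included, and the job is handed in when it is done.

```bash
mkdir -p pics
cat > h.py <<'E'
import numpy as np, cv2
from plant import r,cams,order,models
def save(p,n,crop=None,s=1):
    f=p["frame"][:,:,::-1]
    if crop: a,b,c,d=crop; f=f[a:b,c:d]
    cv2.imwrite("pics/"+n,cv2.resize(f,None,fx=s,fy=s,interpolation=cv2.INTER_CUBIC))
def ray(p,rc):
    E=p["extrinsics"]; R=E[:3,:3]; o=-R.T@E[:3,3]
    return o,R.T@np.array([(rc[1]-p["cx"])/p["fx"],(rc[0]-p["cy"])/p["fy"],1])
def atz(p,rc,z):
    o,d=ray(p,rc); return o+d*(z-o[2])/d[2]
def proj(p,X):
    E=p["extrinsics"]; c=E[:3,:3]@np.array(X)+E[:3,3]
    return [p["fy"]*c[1]/c[2]+p["cy"],p["fx"]*c[0]/c[2]+p["cx"]]
E
python3 - <<'E'
from h import *
s=r.sense(); print(s["t"],s["tcp_pos"],s["tool_rot"],s["wrist_force"])
for n in("scene","side"):
    p=cams.capture(n); save(p,n+"0.png")
    for t,z in(("plunger_top",.15),("pin_tip",.086),("pump",0),("amber_jar",0),("small_beaker",0),("vial",0)):
        for d in models.tip_of(p,t): print(n,t,np.round(d["centre"]),round(d["confidence"],2),np.round(atz(p,d["centre"],z),3))
E
```

```text
0.0 [0.23388281 0.57913266 0.17692148] [[-9.27245032e-01  3.74454934e-01 -3.90307257e-04]
 [ 3.74455130e-01  9.27244310e-01 -1.15987933e-03]
 [-7.24123563e-05 -1.22164491e-03 -9.99999251e-01]] [-0.37819481  0.30527846  0.61383497]
scene plunger_top [181. 338.] 0.61 [0.499 0.424 0.15 ]
scene plunger_top [265. 382.] 0.52 [0.495 0.64  0.15 ]
scene pump [226. 335.] 0.83 [0.512 0.457 0.   ]
scene pump [289. 383.] 0.83 [0.472 0.648 0.   ]
scene amber_jar [178. 330.] 0.78 [0.468 0.313 0.   ]
scene small_beaker [214. 292.] 0.74 [0.604 0.383 0.   ]
scene vial [272. 334.] 0.69 [0.561 0.568 0.   ]
side plunger_top [191. 339.] 0.6 [0.5   0.445 0.15 ]
side plunger_top [275. 355.] 0.52 [0.484 0.689 0.15 ]
side pump [332. 356.] 0.78 [0.475 0.649 0.   ]
side pump [257. 331.] 0.67 [0.513 0.449 0.   ]
side amber_jar [227. 350.] 0.8 [0.47 0.34 0.  ]
side small_beaker [240. 288.] 0.73 [0.605 0.392 0.   ]
side vial [298. 304.] 0.96 [0.563 0.57  0.   ]
```

View pics/scene0.png

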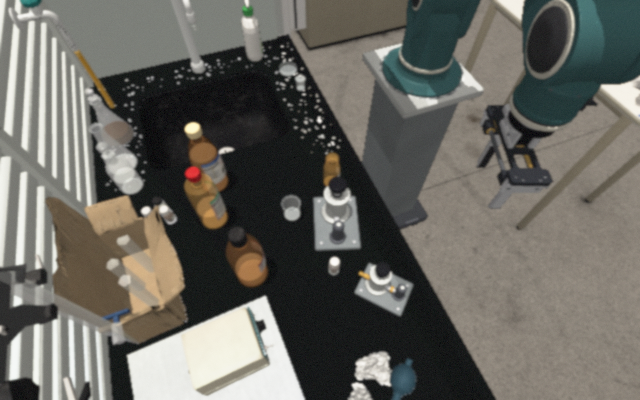

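View pics/side0.png

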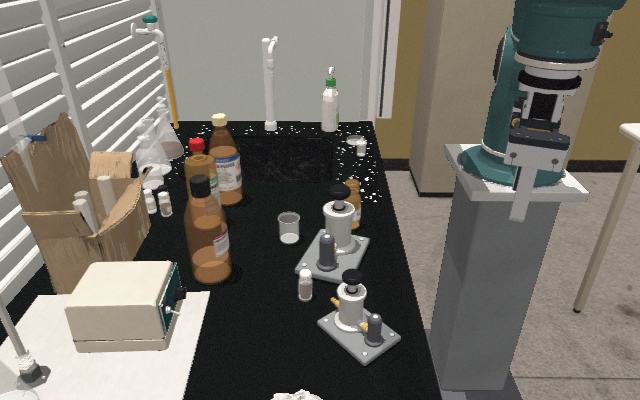

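Two pumps: A at scene (338,210) / side (335,235), and B at scene (383,285) / side (357,320). A is larger even though it is farther from the side camera, and it has the jar, beaker and vial around it. I'll triangulate it and confirm in an enlarged crop.

```bash
cat >> h.py <<'E'
def tri(ps,rcs):
    A=np.zeros((3,3));b=np.zeros(3)
    for p,c in zip(ps,rcs):
        o,d=ray(p,c); d=d/np.linalg.norm(d); M=np.eye(3)-np.outer(d,d); A+=M; b+=M@o
    return np.linalg.solve(A,b)
E
python3 - <<'E'
from h import *
P=[cams.capture(n) for n in("scene","side")]
for t in("plunger_top","pump","amber_jar","small_beaker","vial"):
    D=[models.tip_of(p,t) for p in P]
    for a in D[0]:
        for b in D[1]:
            X=tri(P,[a["centre"],b["centre"]]); e=max(np.linalg.norm(np.array(proj(p,X))-d["centre"]) for p,d in zip(P,(a,b)))
            if e<6: print(t,np.round(X,3),round(e,1),np.round(a["centre"],1),np.round(b["centre"],1))
for p in P: print("tcp px",proj(p,r.sense()["tcp_pos"]))
a=cv2.resize(P[0]["frame"][140:330,270:430],None,fx=2.4,fy=2.4,interpolation=2)
b=cv2.resize(P[1]["frame"][170:360,270:430],None,fx=2.4,fy=2.4,interpolation=2)
cv2.imwrite("pics/crop.png",np.hstack([a,b])[:,:,::-1])
E
```

```text
plunger_top [0.496 0.407 0.132] 0.6 [179.4 335.2] [188.8 341.3]
plunger_top [0.481 0.628 0.101] 0.4 [265.8 382.4] [275.1 353.7]
pump [0.474 0.656 0.004] 0.7 [291.9 383.6] [333.1 357.4]
pump [0.52  0.695 0.178] 3.2 [291.9 383.6] [260.4 332.4]
amber_jar [ 0.473  0.319 -0.009] 1.0 [182.5 328.6] [225.  349.4]
vial [ 0.565  0.562 -0.01 ] 0.2 [271.1 331.7] [299.3 302.8]
tcp px [np.float64(192.6325803130671), np.float64(481.5450423170969)]
tcp px [np.float64(217.92716516621488), np.float64(513.1751786323184)]
```

View pics/crop.png

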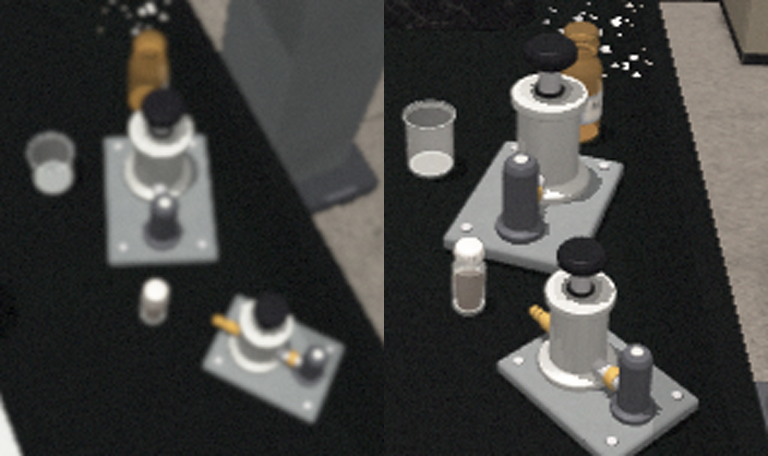

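Crop: A (left crop (160,190), right crop (545,150)) has the thicker barrel and larger plate, so A is the one. Its housing is toward +y. Its button top is at about scene (338,182) and side (339,187).

Run:
```python
from h import *
P=[cams.capture(n) for n in("scene","side")]
for a,b in(((182,338),(187,339)),((180,338),(186,339)),((183,337.5),(188,339))): print(tri(P,[a,b]))
for p,c in zip(P,((182,338),(187,339))): print(atz(p,c,.15))
# plate corners from crop (top z=.018)
f=lambda u,v,x0,r0:(r0+v/2.4,270+(u-x0)/2.4)
for u,v in((104,140),(208,137),(217,258),(109,265)): print("sc",atz(P[0],f(u,v,0,140),.018))
for u,v in((500,143),(624,165),(562,272),(446,240)): print("si",atz(P[1],f(u,v,384,170),.018))
print("pin",tri(P,[f(164,200,0,140),f(520,155,384,170)]))
for p in P:
  print([(np.round(d["centre"],1),round(d["confidence"],2)) for d in models.regions_of(p,"plunger_top")])
  for d in models.regions_of(p,"plunger_top"):
    y,x=np.where(d["region"]); print(y.min(),y.max(),x.min(),x.max())
```

```text
[0.4995477  0.42609071 0.14776949]
[0.49853579 0.42162002 0.14802452]
[0.50018012 0.42645468 0.14545581]
[0.49937286 0.42712771 0.15      ]
[0.50048302 0.43101426 0.15      ]
sc [0.53852978 0.36927302 0.018     ]
sc [0.43141394 0.40658404 0.018     ]
sc [0.48226444 0.54107876 0.018     ]
sc [0.58592736 0.50888353 0.018     ]
si [0.54015202 0.37731268 0.018     ]
si [0.43303582 0.40963556 0.018     ]
si [0.49100747 0.55029202 0.018     ]
si [0.57996315 0.51392564 0.018     ]
pin [0.52294091 0.4926972  0.08398166]
[(array([182.6, 335.9]), 0.81), (array([267.1, 381.1]), 0.71)]
177 195 328 346
263 276 376 389
[(array([195.2, 341. ]), 0.91), (array([278.8, 354.6]), 0.71), (array([227.2, 288.8]), 0.42)]
184 208 329 349
268 291 342 363
212 243 278 299
```

```bash
python3 -m jog '[[0,0,-0.5,0,0,0,1],[0,0,-0.3,0,0,0,1],[-0.7,-0.1,0,0,0,0,1],[-0.7,-0.1,0,0,0,0,1],[-0.7,-0.1,0,0,0,0,1],[-0.7,-0.1,0,0,0,0,1],[-0.7,-0.1,0,0,0,0,1],[-0.7,-0.1,0,0,0,0,1],[-0.7,-0.1,0,0,0,0,1],[-0.5,-0.1,0,0,0,0,1],[0,0,0,0,0,0,1],[0,0,0,0,0,0,1]]' 20
python3 - <<'E'
from h import *
s=r.sense();p=cams.capture("wrist"); save(p,"w1.png")
T=np.eye(4);T[:3,:3]=s["tool_rot"];T[:3,3]=s["tcp_pos"]
p["extrinsics"]=np.linalg.inv(T@p["hand_eye"])
print(s["t"],s["tcp_pos"],np.round(s["wrist_force"],1),s["opening"])
for d in models.tip_of(p,"plunger_top"): print(d["centre"],d["confidence"],atz(p,d["centre"],.15))
for d in models.tip_of(p,"pin_tip"): print("pin",d["centre"],d["confidence"],atz(p,d["centre"],.086))
print("exp",proj(p,[.5,.428,.15]),"tip",proj(p,s["tcp_pos"]+s["tool_rot"][:,2]*.008))
E
```

```text
t: 3.1
tcp_pos: [0.4687, 0.4419, 0.2175]
tool_rot: [[-0.927, 0.374, -0.0], [0.374, 0.927, 0.0], [0.0, 0.0, -1.0]]
wrist_force: [0.1, -0.1, -0.1]
opening: 0.001
grasp_force: 0.0
3.1 [0.46872059 0.44189578 0.21752282] [ 0.1 -0.1 -0.1] 0.000729831931515347
[236.0, 309.2] 0.89 [0.50207821 0.42552399 0.15      ]
[137.5, 491.9] 0.69 [0.47455259 0.61516622 0.15      ]
pin [90.4, 496.0] 0.49 [0.44582432 0.66331154 0.086     ]
pin [210.5, 368.6] 0.45 [0.52314404 0.49274621 0.086     ]
exp [np.float64(233.3354503297771), np.float64(310.7255050002095)] tip [np.float64(222.0302999875247), np.float64(311.63773337547974)]
```

View pics/w1.png

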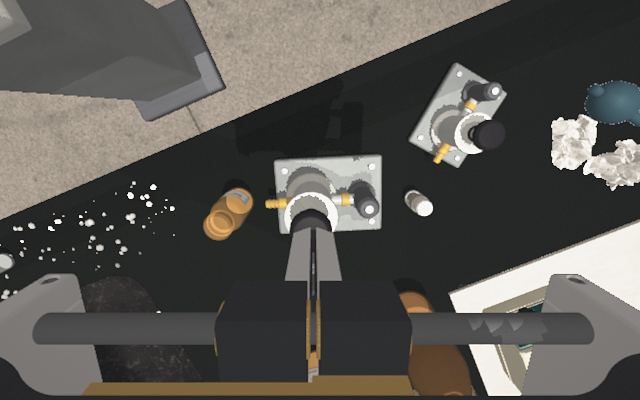

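The wrist picture shows the fingertips (313,225) just short of A's button (309,220). The networks' button point and pin point lie 70 mm apart, as specified. I'll move over the button and descend to just above it.

```bash
python3 -m jog '[[-0.36,-0.02,0,0,0,0,1],[-0.35,-0.02,0,0,0,0,1],[0,0,0.5,0,0,0,1],[0,0,0.5,0,0,0,1],[0,0,0,0,0,0,1]]'; python3 -m jog '[[0,0,0.2,0,0,0,1],[0,0,0.1,0,0,0,1],[0,0,0,0,0,0,1]]'
python3 - <<'E'
from h import *
P=[cams.capture(n) for n in("scene","side")]
a=cv2.resize(P[0]["frame"][130:270,260:400],None,fx=2.8,fy=2.8,interpolation=2)
b=cv2.resize(P[1]["frame"][150:290,260:400],None,fx=2.8,fy=2.8,interpolation=2)
cv2.imwrite("pics/c2.png",np.hstack([a,b])[:,:,::-1])
E
```

```text
t: 3.88
tcp_pos: [0.5019, 0.4248, 0.1659]
tool_rot: [[-0.927, 0.375, -0.002], [0.375, 0.927, -0.002], [0.001, -0.003, -1.0]]
wrist_force: [-0.6, 1.1, -0.5]
opening: 0.002
grasp_force: 0.0
t: 4.25
tcp_pos: [0.5016, 0.4261, 0.1526]
tool_rot: [[-0.927, 0.374, -0.0], [0.374, 0.927, -0.0], [-0.0, -0.0, -1.0]]
wrist_force: [-1.0, -0.8, 0.5]
opening: 0.007
grasp_force: 0.0
```

View pics/c2.png

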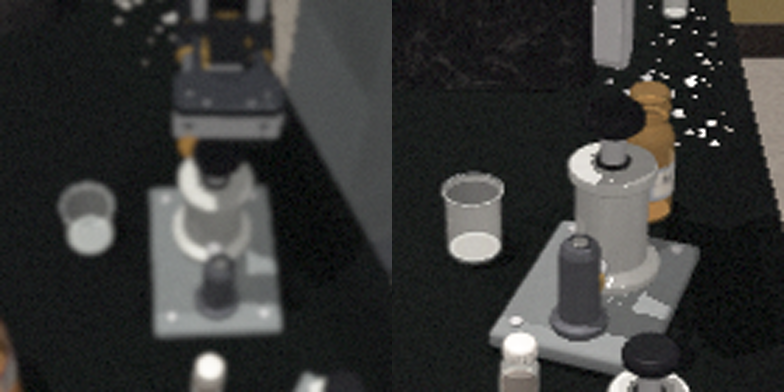

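Run:
```python
from h import *
s=r.sense(); tip=s["tcp_pos"]+s["tool_rot"][:,2]*.008
P=[cams.capture(n) for n in("scene","side")]
print(s["tcp_pos"],tip)
for p in P: print(proj(p,tip),proj(p,tip+[0,0,.02]),p["extrinsics"].round(3).tolist())
print(tri(P,[(130+135/2.8,260+225/2.8),(150+66/2.8,260+221/2.8)]))
w=cams.capture("wrist"); save(w,"w2.png",(120,330,180,450),2.8)
```

```text
[0.50171636 0.42632045 0.15294652] [0.50171948 0.42632247 0.14494652]
[np.float64(183.3136443305923), np.float64(336.8034528799318)] [np.float64(178.1715104112294), np.float64(337.17968189765645)] [[-0.93, 0.368, 0.011, 0.337], [0.306, 0.791, -0.53, -0.45], [-0.204, -0.49, -0.848, 1.254], [0.0, 0.0, 0.0, 1.0]]
[np.float64(188.17521446172142), np.float64(338.2267554246935)] [np.float64(178.76745631234317), np.float64(338.46278060282395)] [[-1.0, -0.016, 0.0, 0.546], [-0.008, 0.497, -0.868, -0.104], [0.014, -0.868, -0.497, 1.289], [0.0, 0.0, 0.0, 1.0]]
[0.50134833 0.44058672 0.18304693]
```

View pics/w2.png

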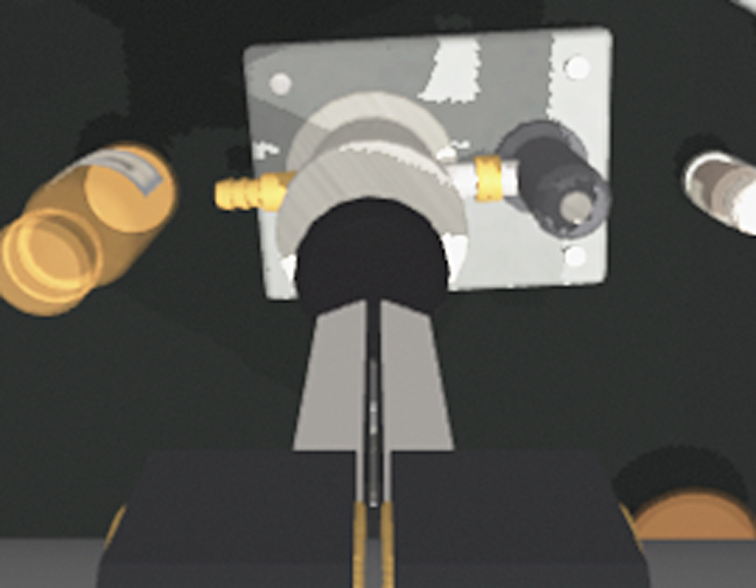

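```bash
python3 - <<'E'
from h import *
p=cams.capture("side"); print(p["frame"][164:200,339].sum(1).tolist()); print(p["frame"][164:200,335].sum(1).tolist());print(p["frame"][164:200,343].sum(1).tolist())
E
python3 -m jog '[[0,0,0.1,0,0,0,1],[0,0,0,0,0,0,1],[0,0,0,0,0,0,1]]'
python3 - <<'E'
from h import *
p=cams.capture("side"); print(p["frame"][164:200,339].sum(1).tolist()); print(r.sense()["wrist_force"],r.sense()["tcp_pos"])
E
```

```text
[428, 426, 421, 417, 424, 426, 426, 430, 364, 359, 224, 76, 87, 94, 95, 79, 69, 89, 79, 88, 58, 71, 76, 64, 87, 63, 84, 70, 70, 56, 84, 87, 76, 60, 50, 61]
[430, 431, 427, 430, 422, 423, 420, 377, 354, 235, 81, 82, 87, 90, 81, 121, 81, 67, 73, 92, 58, 67, 50, 87, 79, 57, 54, 54, 80, 64, 74, 67, 63, 84, 73, 121]
[380, 398, 392, 395, 400, 400, 397, 393, 390, 377, 148, 89, 87, 78, 95, 71, 75, 74, 542, 245, 77, 62, 63, 81, 71, 47, 82, 85, 75, 80, 88, 70, 73, 77, 62, 68]
t: 4.92
tcp_pos: [0.5015, 0.4262, 0.1475]
tool_rot: [[-0.927, 0.374, -0.0], [0.374, 0.927, -0.0], [0.0, -0.0, -1.0]]
wrist_force: [0.4, -0.5, 0.5]
opening: 0.008
grasp_force: 0.0
[429, 434, 420, 422, 426, 422, 429, 429, 420, 429, 407, 370, 308, 78, 99, 55, 68, 80, 89, 58, 58, 68, 41, 82, 61, 63, 59, 62, 62, 71, 86, 82, 72, 66, 61, 40]
[0.11523976 0.25372591 0.22439825] [0.501573   0.42621002 0.14756382]
```

Run:
```python
from h import *
s=r.sense();w=cams.capture("wrist");p=cams.capture("side");q=cams.capture("scene")
T=np.eye(4);T[:3,:3]=s["tool_rot"];T[:3,3]=s["tcp_pos"]
w["extrinsics"]=np.linalg.inv(T@w["hand_eye"]); print(w["hand_eye"].round(3).tolist(),w["fx"])
X=tri([w,p],[(227,313),(176,339)]); print("tip",X,proj(w,X),proj(p,X))
for n,c in(("w",w),("p",p),("q",q)):
  for d in models.regions_of(c,"plunger_top")[:2]:
    y,x=np.where(d["region"]); print(n,d["centre"],d["confidence"],y.min(),y.max(),x.min(),x.max())
a=cv2.resize(q["frame"][130:230,290:390],None,fx=4,fy=4,interpolation=2)
b=cv2.resize(p["frame"][130:230,290:390],None,fx=4,fy=4,interpolation=2)
im=np.hstack([a,b]).astype(float); im=(255*(im/255)**.45).astype(np.uint8)
cv2.imwrite("pics/c3.png",im[:,:,::-1])
```

```text
[[0.001, -0.961, -0.275, 0.081], [1.0, 0.001, -0.0, 0.001], [0.001, -0.275, 0.961, -0.207], [0.0, 0.0, 0.0, 1.0]] 297.82318263795776
tip [0.49787999 0.42934322 0.17069007] [np.float64(232.04510030260062), np.float64(313.7029838289223)] [np.float64(176.77461956937546), np.float64(340.6351370563239)]
w [217.4, 313.6] 0.96 192 235 284 341
w [96.4, 547.0] 0.78 72 114 520 571
p [280.2, 351.8] 0.87 269 290 343 362
p [193.7, 341.7] 0.62 185 207 328 349
q [184.8, 335.8] 0.79 181 194 328 346
q [266.6, 381.3] 0.62 262 276 375 389
```

View pics/c3.png

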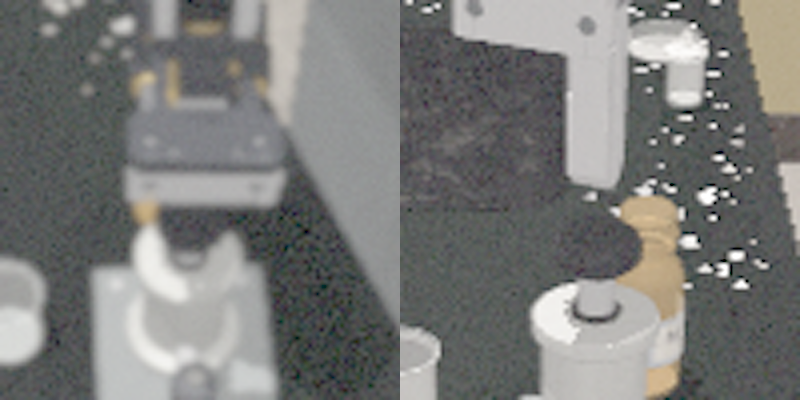

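The picture shows the closed fingertips (right panel (593,187)) still about 15 mm above the button top (600,215). The closed tips sit higher than nominal, so I'll go down by feel.

```bash
python3 -m jog '[[0,0,0.1,0,0,0,1],[0,0,0.1,0,0,0,1],[0,0,0,0,0,0,1],[0,0,0,0,0,0,1]]' | grep -E "tcp|force"; python3 -m jog '[[0,0,0.1,0,0,0,1],[0,0,0,0,0,0,1],[0,0,0,0,0,0,1]]'| grep -E "tcp|force"; python3 -m jog '[[0,0,0.1,0,0,0,1],[0,0,0,0,0,0,1],[0,0,0,0,0,0,1]]'| grep -E "tcp|force"
```

```text
tcp_pos: [0.5016, 0.4262, 0.1375]
wrist_force: [-0.1, 0.0, -0.4]
grasp_force: 0.0
tcp_pos: [0.5015, 0.4262, 0.1325]
wrist_force: [-0.4, 0.8, -0.2]
grasp_force: 0.0
tcp_pos: [0.5016, 0.4262, 0.1275]
wrist_force: [0.3, -0.3, 0.2]
grasp_force: 0.0
```

```bash
python3 - <<'E'
from h import *
p=cams.capture("side")
for c in(335,339,343): print((p["frame"][174:200,c].sum(1)).tolist())
w=cams.capture("wrist"); 
for n,c in(("w",w),("p",p)):
  for d in models.regions_of(c,"plunger_top")[:2]:
    y,x=np.where(d["region"]); print(n,d["centre"],d["confidence"],y.min(),y.max(),x.min(),x.max())
E
python3 -m jog '[[0,0,0.06,0,0,0,1],[0,0,0,0,0,0,1],[0,0,0,0,0,0,1]]'| grep -E "tcp|force"
```

```text
[426, 417, 423, 424, 418, 430, 412, 429, 425, 409, 361, 289, 68, 79, 30, 72, 69, 67, 70, 73, 68, 77, 83, 62, 69, 116]
[422, 421, 419, 423, 423, 424, 428, 424, 422, 420, 384, 371, 180, 62, 86, 80, 66, 57, 56, 58, 61, 91, 83, 74, 68, 41]
[397, 399, 413, 405, 410, 407, 404, 398, 396, 385, 392, 394, 81, 62, 71, 56, 62, 54, 72, 84, 63, 75, 66, 78, 64, 89]
w [220.9, 311.2] 0.78 199 249 281 343
w [91.7, 568.0] 0.58 67 116 536 596
p [279.9, 354.2] 0.89 269 291 343 362
p [194.6, 343.3] 0.57 186 208 329 350
tcp_pos: [0.5016, 0.4262, 0.1245]
wrist_force: [0.3, 1.0, 0.4]
grasp_force: 0.0
```

```bash
for i in 1; do :; done; python3 -m jog '[[0,0,0.06,0,0,0,1],[0,0,0,0,0,0,1],[0,0,0,0,0,0,1]]'| grep -E "tcp|wrist"; python3 -m jog '[[0,0,0.06,0,0,0,1],[0,0,0,0,0,0,1],[0,0,0,0,0,0,1]]'| grep -E "tcp|wrist"
python3 - <<'E'
from h import *
p=cams.capture("side")
for c in(335,339,343): print((p["frame"][174:200,c].sum(1)).tolist())
print(r.sense()["wrist_force"],r.sense()["t"])
E
```

```text
tcp_pos: [0.5017, 0.4263, 0.1218]
wrist_force: [0.1, 0.1, 4.1]
tcp_pos: [0.5017, 0.4263, 0.1188]
wrist_force: [-0.5, -0.2, 4.2]
[420, 419, 423, 417, 422, 426, 420, 426, 432, 421, 424, 426, 421, 412, 368, 303, 83, 65, 67, 59, 87, 61, 80, 68, 70, 21]
[429, 429, 410, 422, 426, 427, 424, 421, 426, 426, 424, 427, 424, 424, 411, 366, 234, 74, 75, 62, 74, 80, 89, 79, 82, 57]
[412, 409, 402, 395, 404, 405, 389, 398, 404, 409, 407, 397, 386, 385, 381, 305, 77, 62, 51, 74, 72, 85, 66, 64, 78, 79]
[ 0.43195789 -0.62975466  5.14057908] 7.9
```

Contact came at TCP z≈0.122 with the expected 5 N. Next I'll find the bottom stop.

```bash
python3 -m jog '[[0,0,0.1,0,0,0,1],[0,0,0.1,0,0,0,1],[0,0,0,0,0,0,1],[0,0,0,0,0,0,1]]'| grep -E "tcp|wrist"; python3 -m jog '[[0,0,0.08,0,0,0,1],[0,0,0.02,0,0,0,1],[0,0,0,0,0,0,1]]'| grep -E "tcp|wrist"; python3 -m jog '[[0,0,0.04,0,0,0,1],[0,0,0,0,0,0,1]]'| grep -E "tcp|wrist"
```

```text
tcp_pos: [0.5017, 0.4263, 0.109]
wrist_force: [-0.2, -0.2, 8.2]
tcp_pos: [0.5018, 0.4263, 0.1044]
wrist_force: [-2.2, -2.1, 12.5]
tcp_pos: [0.502, 0.4264, 0.1041]
wrist_force: [-10.3, -8.1, 33.5]
```

```bash
python3 -m jog '[[0,0,-0.24,0,0,0,1],[0,0,-0.2,0,0,0,1],[0,0,0,0,0,0,1],[0,0,0.2,0,0,0,1],[0,0,0.2,0,0,0,1],[0,0,0.01,0,0,0,1],[0,0,0,0,0,0,1]]'| grep -E "tcp|wrist"
python3 - <<'E'
from h import *
p=cams.capture("side"); print(models.tip_of(p,"pin_tip"))
E
python3 -m jog '[[0,0,-0.2,0,0,0,1],[0,0,-0.21,0,0,0,1],[0,0,0,0,0,0,1],[0,0,0,0,0,0,1]]'| grep -E "tcp|wrist"
python3 -m jog '[[0,0,0.2,0,0,0,1],[0,0,0.2,0,0,0,1],[0,0,0.01,0,0,0,1],[0,0,0,0,0,0,1],[0,0,-0.2,0,0,0,1],[0,0,-0.21,0,0,0,1],[0,0,0,0,0,0,1]]'| grep -E "tcp|wrist"
python3 - <<'E'
from h import *
p=cams.capture("side"); q=cams.capture("scene"); print(r.sense()["t"])
for c in (p,q): print([(np.round(d["centre"],1),round(d["confidence"],2)) for d in models.tip_of(c,"pin_tip")],[np.round(proj(c,[.523,.4927,z]),1).tolist() for z in(.086,.098,.11)])
a=cv2.resize(q["frame"][160:260,290:390],None,fx=4,fy=4,interpolation=2)
b=cv2.resize(p["frame"][170:270,290:390],None,fx=4,fy=4,interpolation=2)
cv2.imwrite("pics/c4.png",np.hstack([a,b])[:,:,::-1])
E
```

```text
tcp_pos: [0.502, 0.4265, 0.1042]
wrist_force: [-6.0, -4.8, 27.1]
[{'centre': [234.2, 328.9], 'confidence': 0.57}]
tcp_pos: [0.5012, 0.4258, 0.1225]
wrist_force: [-0.5, 0.2, 1.3]
tcp_pos: [0.5016, 0.4262, 0.1235]
wrist_force: [-0.2, -0.6, -1.0]
11.475
[(array([231.6, 327.5]), 0.4)] [[233.7, 326.7], [228.2, 326.8], [222.6, 326.8]]
[(array([222.3, 339.1]), 0.55)] [[223.0, 338.3], [220.4, 338.6], [217.8, 338.8]]
```

View pics/c4.png

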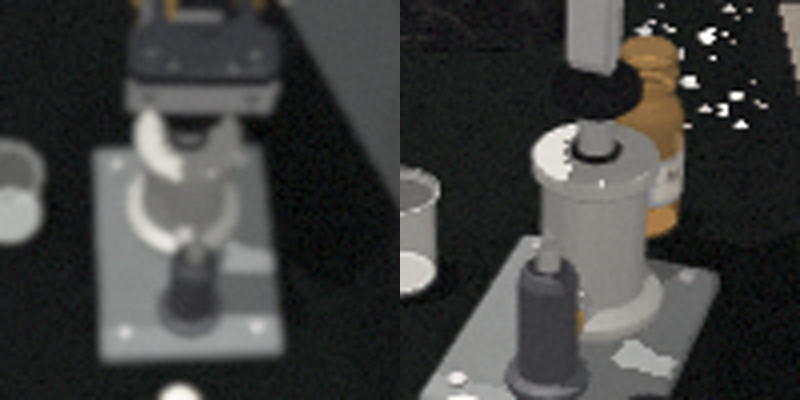

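After three strokes the pin stands about 10 mm out (right panel (548,250)) and the pump hasn't moved. I'll continue.

```bash
python3 -m jog '[[0,0,0.2,0,0,0,1],[0,0,0.2,0,0,0,1],[0,0,0.01,0,0,0,1],[0,0,0,0,0,0,1],[0,0,-0.2,0,0,0,1],[0,0,-0.21,0,0,0,1],[0,0,0,0,0,0,1]]'| grep -E "tcp|wrist"
python3 -m jog '[[0,0,0.2,0,0,0,1],[0,0,0.2,0,0,0,1],[0,0,0.01,0,0,0,1],[0,0,0,0,0,0,1],[0,0,-0.2,0,0,0,1],[0,0,-0.21,0,0,0,1],[0,0,0,0,0,0,1]]'| grep -E "tcp|wrist"
python3 -m jog '[[0,0,0.2,0,0,0,1],[0,0,0.2,0,0,0,1],[0,0,0.01,0,0,0,1],[0,0,0,0,0,0,1]]'| grep -E "tcp|wrist"
python3 -m jog '[[0,0,-0.2,0,0,0,1],[0,0,-0.21,0,0,0,1],[0,0,0,0,0,0,1]]'| grep -E "tcp|wrist"
python3 - <<'E'
from h import *
p=cams.capture("side"); q=cams.capture("scene"); print(r.sense()["t"])
for c in (p,q): print([(np.round(d["centre"],1),round(d["confidence"],2)) for d in models.tip_of(c,"pin_tip")])
a=cv2.resize(q["frame"][160:260,290:390],None,fx=4,fy=4,interpolation=2)
b=cv2.resize(p["frame"][170:270,290:390],None,fx=4,fy=4,interpolation=2)
cv2.imwrite("pics/c5.png",np.hstack([a,b])[:,:,::-1])
E
```

```text
tcp_pos: [0.5017, 0.4263, 0.1237]
wrist_force: [-0.4, 0.7, 0.4]
tcp_pos: [0.5015, 0.4261, 0.1232]
wrist_force: [0.7, -1.0, 0.4]
tcp_pos: [0.5018, 0.4263, 0.1041]
wrist_force: [-7.5, -6.8, 29.5]
tcp_pos: [0.5014, 0.426, 0.123]
wrist_force: [0.6, 0.6, -0.6]
14.3
[(array([225. , 327.7]), 0.43)]
[(array([216.6, 339.3]), 0.37)]
```

View pics/c5.png

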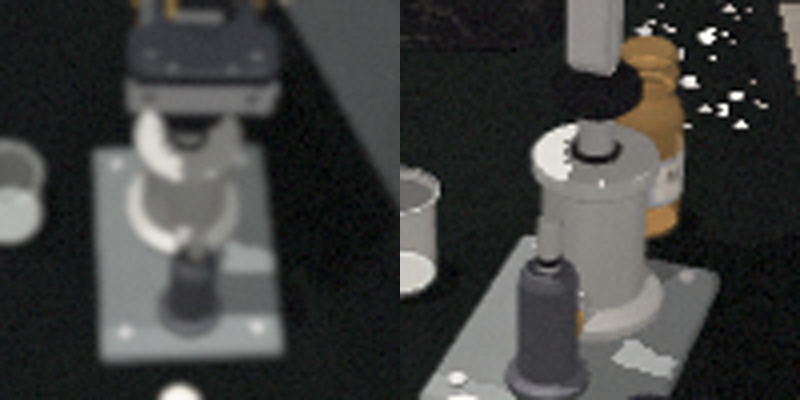

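After six strokes the dark ring shows at the housing mouth (right panel (548,262)) but isn't clearly clear of it. More strokes do no harm, so I'll continue and compare.

```bash
cat >> h.py <<'E'
def pin():
    f=np.mean([cams.capture("side")["frame"].astype(float) for _ in range(3)],0)
    print([int(v) for v in f[218:246,325:329].sum(2).mean(1)])
E
python3 -c "from h import *;pin()"
python3 -m jog '[[0,0,0.2,0,0,0,1],[0,0,0.2,0,0,0,1],[0,0,0.01,0,0,0,1],[0,0,0,0,0,0,1],[0,0,-0.2,0,0,0,1],[0,0,-0.21,0,0,0,1],[0,0,0,0,0,0,1]]'| grep -E "tcp|wrist"
python3 -c "from h import *;pin()"
python3 -m jog '[[0,0,0.2,0,0,0,1],[0,0,0.2,0,0,0,1],[0,0,0.01,0,0,0,1],[0,0,0,0,0,0,1],[0,0,-0.2,0,0,0,1],[0,0,-0.21,0,0,0,1],[0,0,0,0,0,0,1]]'| grep -E "tcp|wrist"
python3 -c "from h import *;pin()"
```

```text
[326, 329, 328, 330, 328, 323, 362, 373, 398, 392, 394, 394, 393, 391, 392, 392, 369, 125, 101, 386, 228, 259, 290, 253, 245, 223, 179, 181]
tcp_pos: [0.5018, 0.4263, 0.1238]
wrist_force: [-0.5, 0.4, 0.3]
[327, 327, 327, 328, 328, 323, 360, 374, 399, 394, 395, 395, 392, 393, 390, 391, 369, 121, 99, 386, 227, 246, 289, 251, 244, 225, 183, 180]
tcp_pos: [0.5017, 0.4263, 0.1236]
wrist_force: [-1.1, -0.2, -0.8]
[326, 330, 328, 331, 328, 325, 364, 374, 400, 394, 395, 392, 394, 394, 392, 391, 372, 122, 101, 385, 227, 247, 287, 254, 244, 222, 180, 183]
```

Two more strokes left the pin unchanged, so it is at its stop. The dark ring (rows 235-236) now has bright pin below it (row 237), so it is clear of the housing. I'll withdraw.

```bash
python3 -m jog '[[0,0,-0.3,0,0,0,1],[0,0,-0.6,0,0,0,1],[0,0,-0.8,0,0,0,1],[0,0,-0.8,0,0,0,1],[0.5,0,0,0,0,0,1],[0.7,0,0,0,0,0,1],[0.7,0,0,0,0,0,1],[0,0,0,0,0,0,1],[0,0,0,0,0,0,1],[0,0,0,0,0,0,1]]'| grep -E "^t:|tcp|wrist"
python3 - <<'E'
from h import *
p=cams.capture("side"); save(p,"end.png",(150,350,220,420),3)
E
```

```text
t: 17.85
tcp_pos: [0.4145, 0.4611, 0.2487]
wrist_force: [-0.5, -0.1, 0.5]
```

View pics/end.png

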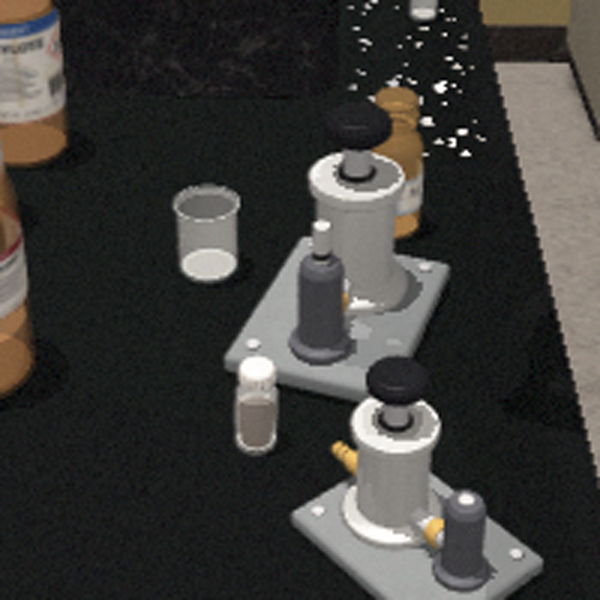

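The final picture shows the pin out with its ring clear (321,240) and the button up (358,125). The pump, jar, beaker and vial are in place and the hand is away.

```bash
python3 -c "from plant import order;print(order.finish_job())"
```

```text
the job is handed in; nothing more can be done
None
```

The larger pump is charged: after eight full strokes the indicator pin stands fully out with its ring clear, the button is back up, the hand is away, and the job was handed in just under 18 s on the robot's clock.

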